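# Sort the incoming specimens by department

## Robot

A 6-joint arm with a two-finger parallel gripper is mounted at the origin on a cart in front of the work surface, level with it; the furniture and walls round the work are solid. World frame = base frame: x ahead of the robot, y to its left, z up, the work surface at z = 0. Lengths are in m, angles in rad, forces in N, time in s.
With the tool pointing down it reaches from about 0.225 to 0.875 m from the base axis. Payload 3.4 kg.
Tool frame: the origin (TCP) lies at the very end of the fingers, on their centre line; the grasp point (between the pads) lies 19 mm behind it; z points along the fingers, y is the direction in which the jaws open and shut (so a half turn about z gives the same grasp; the last joint's range is limited). The gripper opens to 85 mm and grips with 20 to 120 N. Pads are 22 mm wide; open, the fingers measure 114 mm over their backs; the gripper's body (76 mm by 85 mm) begins 54 mm behind the grasp point. The pads swing forward as they close: fully open they stand 13 mm farther back than shut.
Start: joints at [1.063, 0.276, 1.505, -0, 1.361, -0.121], TCP at [0.217, 0.533, 0.231] pointing down, gripper open.
Joint ranges: [-2.89, 2.89], [-0.75, 2.08], [0.22, 2.7], [-1.18, 4.32], [0.11, 2.71], [-2.7, 2.7]. Speed limits (rad/s): [2.57, 2.57, 3.14, 3.14, 3.14, 3.14].

## Interface

Orientations are given as a unit quaternion [w, x, y, z].
In Python, from rig import manip gives the robot as it stands. The module is installed in compiled form; this text tells all that it offers.
- The arm moves only by the tool carry_out, never from a script. Its argument "moves" is one flat list of numbers, 5 for each row, row after row: the opening in per cent of the stroke, from 0 (shut) to 100 (fully open), then the shift along the world's x, y, z in cm, then the turn about the world's z in rad. A call has exactly 10 rows; each row shifts and turns the commanded pose from where the row before left it; what a row does not reach is not made up. A row lasts 1/10 s, in which the tool goes at most 50 mm and 8.59 degrees, less where a joint would pass 70% of its speed; a pose out of reach is approached as far as the arm can. A call is refused whole if a number of a shift passes 5 or a number of a turn 0.15, either way. A call with a gripper value outside its range is refused whole. The fingers move at their own pace and stop on an object; "squeeze" is the grip in N (left out, the last holds). Time passes only in rows, so rows that do not move let the fingers close, or fill a call up. It gives the time, the measured TCP pose, the force and the opening at its end, in the units of the state.
- manip.get_state(): the state, without advancing time (a new reading comes with each control period).
- manip.get_image(name): name is "side" or "top"; returns the picture (480x640x3 uint8, red, green, blue); there is no depth.
- manip.camera_info(name): a dict with "fov_y" (degrees; the focal length in pixels is half the picture's height over the tangent of half this angle, whatever the lens; pixels are square), "cx", "cy" (the principal point, pixels), "dist" ([k1, k2, p1, p2, k3] as OpenCV has them; the pictures are not rectified), "rvec" (rotation vector, rad) and "tvec" (3), from world to camera coordinates, as OpenCV has them. Camera axes: x right, y down, z forward; pixel columns grow to the right and rows downward; lengths in m; the calibration is good to about 2 mm. A picture is of the moment at which its call begins. camera_info takes no time and is no camera call.
- manip.sign_off(): hands the job in, once; it reports no verdict.
The state is a dict: "clock": time; "qpos": joint angles; "qd": joint speeds; "effort": joint torques, N m; "position": TCP position; "ee_rot": TCP orientation; "contact_force": force on the tool from outside, world axes, zero at the start; "moment": the same for the moment, N m; "width": finger opening in m.
Only numpy, scipy, OpenCV 4.12 (cv2) and the standard library are available. Lean on these libraries where they do the work, as an engineer would, in place of code of your own. Each camera call takes 0.05 s, during which the arm holds its last target. There are 200 camera calls.

## Task

Sort the specimens that came down in and beside the grey collection rack on the cart: stand each blood tube, foot down to the bottom of a free well, in the rack of its cap's colour (both purple ones in the purple rack, the red one in the red rack, the green one in the green rack), and stand the yellow-lidded specimen pot in the yellow pot holder. Keep every specimen upright on the way, let go of all of them, and leave the brown bottle where it stands.

Things in the scene. Friction and masses are not known exactly. Their poses are not given: they have to be found in the camera images.
- tube_purple_a: Blood tube with a purple (one of two alike) cap, upright: body 13 mm, cap 16 mm wide over the top 25 mm, 92 mm long, 12 g. Origin: centre of its foot, z up. Grip 55 to 78 mm above the foot. Starts in one of the 4 wells (one row, 48 mm apart, all filled) of the fixed grey collection rack, 202 x 48 mm, 48 mm high, well floors 5 mm above the cart: lift at least 50 mm to clear it.
- tube_purple_b: Blood tube with a purple (one of two alike) cap, upright: body 13 mm, cap 16 mm wide over the top 25 mm, 92 mm long, 12 g. Origin: centre of its foot, z up. Grip 55 to 78 mm above the foot. Starts in one of the 4 wells (one row, 48 mm apart, all filled) of the fixed grey collection rack, 202 x 48 mm, 48 mm high, well floors 5 mm above the cart: lift at least 50 mm to clear it.
- tube_red: Blood tube with a red cap, upright: body 13 mm, cap 16 mm wide over the top 25 mm, 92 mm long, 12 g. Origin: centre of its foot, z up. Grip 55 to 78 mm above the foot. Starts in one of the 4 wells (one row, 48 mm apart, all filled) of the fixed grey collection rack, 202 x 48 mm, 48 mm high, well floors 5 mm above the cart: lift at least 50 mm to clear it.
- tube_green: Blood tube with a green cap, upright: body 13 mm, cap 16 mm wide over the top 25 mm, 92 mm long, 12 g. Origin: centre of its foot, z up. Grip 55 to 78 mm above the foot. Starts in one of the 4 wells (one row, 48 mm apart, all filled) of the fixed grey collection rack, 202 x 48 mm, 48 mm high, well floors 5 mm above the cart: lift at least 50 mm to clear it.
- urine_pot: Specimen pot with a yellow screw lid, standing on the cart near the grey collection rack: round body 55 mm wide, lid 62 mm wide from 48 to 62 mm above its foot, 62 mm high, 30 g. Origin at the centre of its underside, z up; grip it across the lid.
- purple_rack: Purple tube rack, fixed: 110 (x) x 48 (y) x 48 mm high. Origin: centre of its underside, z up. Two wells, centres at x = -25 and +25 mm, y = 0: a 29 mm square mouth at the top (z = 48 mm) narrows to a 15.5 mm square channel at z = 34 mm; the well floor, where a tube's foot rests, is at z = 5 mm.
- red_rack: Red tube rack, fixed: 110 (x) x 48 (y) x 48 mm high. Origin: centre of its underside, z up. Two wells, centres at x = -25 and +25 mm, y = 0: a 29 mm square mouth at the top (z = 48 mm) narrows to a 15.5 mm square channel at z = 34 mm; the well floor, where a tube's foot rests, is at z = 5 mm.
- green_rack: Green tube rack, fixed: 110 (x) x 48 (y) x 48 mm high. Origin: centre of its underside, z up. Two wells, centres at x = -25 and +25 mm, y = 0: a 29 mm square mouth at the top (z = 48 mm) narrows to a 15.5 mm square channel at z = 34 mm; the well floor, where a tube's foot rests, is at z = 5 mm.
- pot_holder: Yellow pot holder, fixed to the cart: a 90 mm square base 6 mm thick with an upright round collar of 76 mm inner and 83 mm outer diameter, its rim 29 mm above the cart. Origin at the centre of its underside, z up; a pot stands inside the collar on the base, its underside 5 to 6 mm above the holder's origin.
- stain_bottle: Bystander: small brown glass reagent bottle with a black cap, 36 mm wide, 85 mm high, standing loose in front of the collection rack, near the robot. Origin at the centre of its underside, z up. It stays where it is.
Things that resemble listed ones, but are neither listed nor needed, are in the scene too. Of the things shaped like the urine_pot, the yellow one is meant.

How it is judged:
By the outcome, as a careful person would: the job done as asked, in the order asked, and still so for the second after the job is handed in, with the robot touching nothing.
It also fails if it takes over 104 s, if anything falls off the work surface, if the arm or the gripper's body presses on something with over 40 N, if the wrist force passes 120 N, or if a joint passes its speed limit or range.

## Working session

There is one attempt and no reset: what is moved stays moved. The work goes in short steps, Python scripts to look and compute and a tool call to move; the robot and the scene stay as the last step left them, time stands still between calls to the robot, and variables do not carry over. Pictures are saved under pics/ and viewed, about 12 in all and at most 16, crops included, and the job is handed in when it is done.

Besides the shell and the picture viewer there is one more tool, called after "Call:" by a JSON object that holds its "name" and its "arguments". carry_out: Moves the arm, as the interface text tells. Its arguments: {"type":"object","properties":{"moves":{"type":"array","items":{"type":"number"}},"squeeze":{"type":"number"}},"required":["moves"]}

```bash
mkdir -p pics
cat > h.py <<'E'
import numpy as np, cv2
from rig import manip
def cam(n):
    c=manip.camera_info(n); f=240/np.tan(np.radians(c["fov_y"])/2)
    K=np.array([[f,0,c["cx"]],[0,f,c["cy"]],[0,0,1.]])
    return K,np.array(c["dist"],float),np.array(c["rvec"],float),np.array(c["tvec"],float)
def at(n,px,z):
    """world points on height z for pixels"""
    K,d,r,t=cam(n); R=cv2.Rodrigues(r)[0]; C=-R.T@t
    p=cv2.undistortPoints(np.array(px,float).reshape(-1,1,2),K,d).reshape(-1,2)
    D=np.c_[p,np.ones(len(p))]@R
    z=np.broadcast_to(z,len(p))
    return C+D*((z-C[2])/D[:,2])[:,None]
def proj(n,P):
    K,d,r,t=cam(n); return cv2.projectPoints(np.array(P,float).reshape(-1,1,3),r,t,K,d)[0].reshape(-1,2)
def snap(n,f,crop=None,s=1):
    im=manip.get_image(n)[:,:,::-1]
    cv2.imwrite("pics/"+f+"_full.png",im)
    if crop: im=im[crop[1]:crop[3],crop[0]:crop[2]]
    cv2.imwrite("pics/"+f+".png",cv2.resize(im,None,fx=s,fy=s,interpolation=cv2.INTER_CUBIC))
E
python3 - <<'E'
from h import *
snap("top","t0");snap("side","s0")
for n in("top","side"):
    K,d,r,t=cam(n);print(n,K[0,0],-cv2.Rodrigues(r)[0].T@t,d)
s=manip.get_state();print(s)
E
```

```text
top 457.8394547798879 [0.47434782 0.01228937 0.90350082] [-0.10318129  0.          0.          0.          0.        ]
side 466.43682552087495 [ 0.19037119 -0.70583235  0.35000558] [-0.0984839  0.         0.         0.         0.       ]
{'clock': 0.1, 'qpos': array([ 1.06296116e+00,  2.76556004e-01,  1.50603014e+00,  4.83565046e-05,
        1.36071365e+00, -1.21030578e-01]), 'qd': array([-0.0021752 , -0.00156705, -0.00253013, -0.00054326,  0.00162463,
       -0.00011425]), 'effort': array([ 2.67488140e-03, -4.17694616e+01, -2.46405315e+01, -4.43292229e-04,
        5.77058803e-03,  6.03253238e-05]), 'position': array([0.21667649, 0.53209141, 0.23050298]), 'ee_rot': array([-2.86473458e-04,  1.92203760e-01,  9.81354669e-01, -8.04410640e-04]), 'contact_force': array([ 0.26630545, -0.41573937, -0.15877275]), 'moment': array([-0.04086165, -0.01326942, -0.00434417]), 'width': 0.0850821123177028}
```

View pics/t0.png

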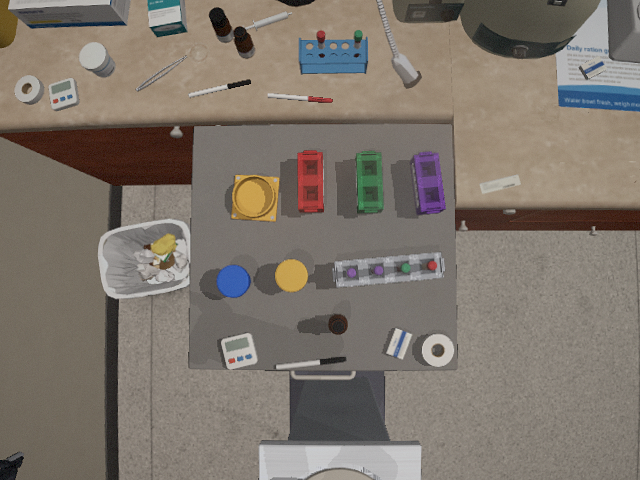

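View pics/s0.png

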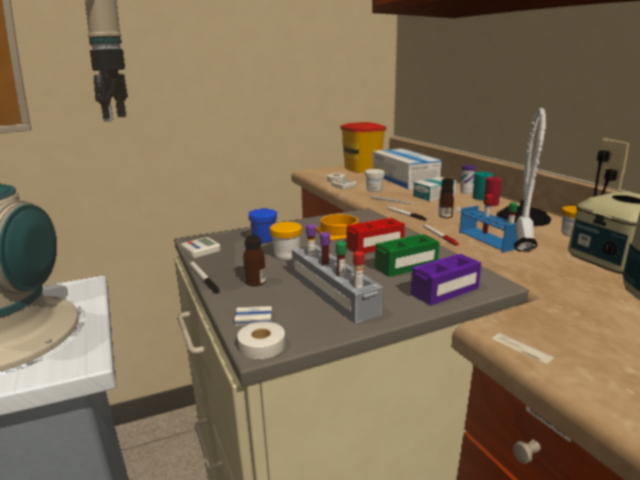

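The top view shows, at native resolution, the racks (red ~311,181; green ~369,182; purple ~428,183), holder (255,198), yellow pot lid (291,275), grey rack tubes (352,272 purple; 378,270 purple; 405,268 green; 432,266 red), and the bottle (338,324). The blue pot is a decoy. I'll enlarge it to measure.

Run:
```python
from h import *
im=cv2.imread("pics/t0_full.png")[140:338,192:458]
cv2.imwrite("pics/t0c.png",cv2.resize(im,None,fx=3,fy=3,interpolation=cv2.INTER_CUBIC))
```

```text
(no output)
```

View pics/t0c.png

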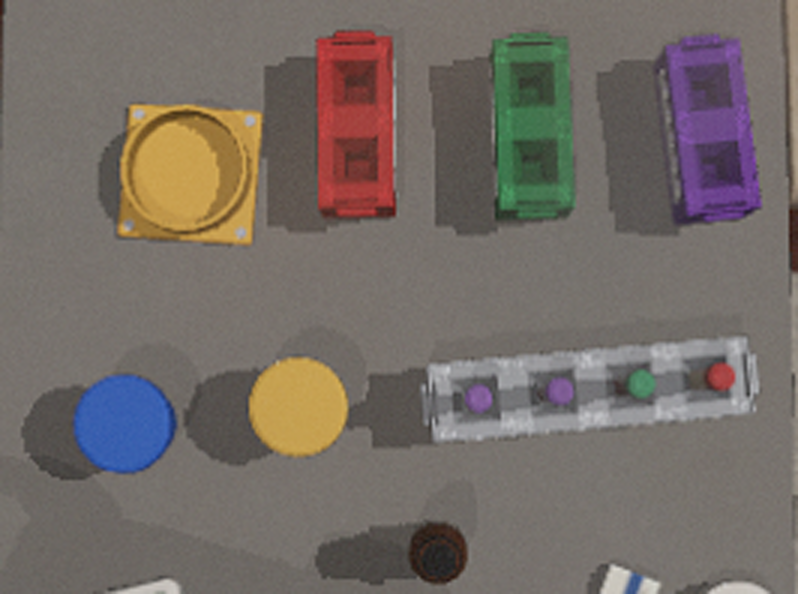

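```bash
cat >> h.py <<'E'
def cp(u,v,ox=192,oy=140,s=3): return [(u+.5)/s-.5+ox,(v+.5)/s-.5+oy]
E
python3 - <<'E'
from h import *
P={"PA":(480,398,.097),"PB":(560,391,.097),"G":(641,384,.097),"R":(720,377,.097),"pot":(298,407,.062),"holder":(184,169,.029),
"r1":(355,83,.048),"r2":(356,158,.048),"g1":(531,85,.048),"g2":(535,161,.048),"p1":(708,86,.048),"p2":(717,165,.048),"bot":(437,552,.085),
"grL":(432,402,.048),"grR":(748,375,.048)}
W={k:at("top",[cp(u,v)],z)[0] for k,(u,v,z) in P.items()}
for k,w in W.items(): print(k,w.round(4),np.hypot(*w[:2]).round(3), proj("side",[w]).round(0))
n=lambda a,b:print(a,b,np.linalg.norm(W[a]-W[b]).round(4),np.arctan2(*(W[b]-W[a])[[1,0]]).round(3))
for a,b in("PA PB","PB G","G R","PA R","r2 r1","g2 g1","p2 p1","grL grR"): pass if 0 else None
E
python3 - <<'E'
E
```

```text
File "<stdin>", line 8
    for a,b in("PA PB","PB G","G R","PA R","r2 r1","g2 g1","p2 p1","grL grR"): pass if 0 else None
                                                                                    ^^
SyntaxError: invalid syntax
```

Run:
```python
from h import *
P={"PA":(480,398,.097),"PB":(560,391,.097),"G":(641,384,.097),"R":(720,377,.097),"pot":(298,407,.062),"holder":(184,169,.029),
"r1":(355,83,.048),"r2":(356,158,.048),"g1":(531,85,.048),"g2":(535,161,.048),"p1":(708,86,.048),"p2":(717,165,.048),"bot":(437,552,.085),
"grL":(432,402,.048),"grR":(748,375,.048)}
W={k:at("top",[cp(u,v)],z)[0] for k,(u,v,z) in P.items()}
for k,w in W.items(): print(k,w.round(4),np.hypot(*w[:2]).round(3), proj("side",[w]).round(0))
for a,b in[s.split() for s in("PA PB","PB G","G R","r2 r1","g2 g1","p2 p1","grL grR")]:
    d=W[b]-W[a];print(a,b,np.linalg.norm(d).round(4),np.arctan2(d[1],d[0]).round(3))
R=cv2.Rodrigues
s=manip.get_state()["ee_rot"];w,x,y,z=s
print("tool y axis",2*(x*y-w*z),1-2*(x*x+z*z))
im=cv2.imread("pics/s0_full.png")[185:320,165:490]
cv2.imwrite("pics/s0c.png",cv2.resize(im,None,fx=2.4,fy=2.4,interpolation=cv2.INTER_CUBIC))
```

```text
PA [ 0.4838 -0.0201  0.097 ] 0.484 [[309. 225.]]
PB [ 0.4879 -0.067   0.097 ] 0.492 [[323. 233.]]
G [ 0.4918 -0.1146  0.097 ] 0.505 [[339. 242.]]
R [ 0.4958 -0.1612  0.097 ] 0.521 [[356. 252.]]
pot [0.4788 0.09   0.062 ] 0.487 [[284. 226.]]
holder [0.6327 0.168  0.029 ] 0.655 [[337. 220.]]
r1 [0.684  0.0562 0.048 ] 0.686 [[384. 222.]]
r2 [0.6357 0.0554 0.048 ] 0.638 [[364. 226.]]
g1 [ 0.6822 -0.0555  0.048 ] 0.684 [[416. 240.]]
g2 [ 0.6334 -0.0575  0.048 ] 0.636 [[395. 244.]]
p1 [ 0.6816 -0.168   0.048 ] 0.702 [[457. 261.]]
p2 [ 0.6308 -0.1725  0.048 ] 0.654 [[433. 268.]]
bot [0.393  0.0052 0.085 ] 0.393 [[253. 235.]]
grL [0.482  0.0078 0.048 ] 0.482 [[302. 247.]]
grR [ 0.4983 -0.1894  0.048 ] 0.533 [[366. 290.]]
PA PB 0.0471 -1.485
PB G 0.0478 -1.487
G R 0.0468 -1.486
r2 r1 0.0484 0.016
g2 g1 0.0489 0.041
p2 p1 0.0511 0.088
grL grR 0.1978 -1.488
tool y axis 0.37723965349648536 0.9261141351304785
```

View pics/s0c.png

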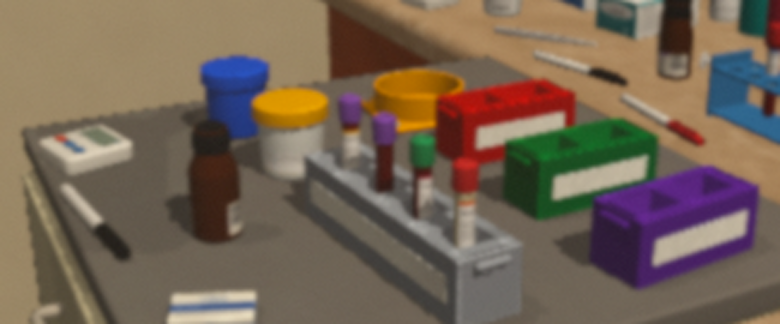

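Positions are consistent: spacings come out at 47–48 mm and 48–51 mm, and the side view agrees to within about 3 px. Next I'll go above the first purple tube, with the jaws across the row.

Call:
{"name": "carry_out", "arguments": {"moves": [100, 2, -4.2, 0, -0.11, 100, 2, -4.2, 0, -0.11, 100, 2, -4.2, 0, -0.11, 80, 2, -4.2, 0, -0.11, 60, 2, -4.2, 0, -0.11, 40, 2, -4.2, 0, -0.11, 40, 2, -4.2, 0, -0.11, 40, 2, -4.2, 0, -0.11, 40, 2, -4.2, 0, -0.11, 40, 2, -4.2, 0, -0.11], "squeeze": 30}}

```text
clock: 1.1
position: [0.4171, 0.1108, 0.2312]
ee_rot: [-0.0, 0.678, 0.735, 0.0]
contact_force: [0.6, -0.1, -1.1]
width: 0.0343
```

Call:
{"name": "carry_out", "arguments": {"moves": [40, 1.7, -3.3, -1, 0, 40, 1.7, -3.3, -2, 0, 40, 1.7, -3.3, -2, 0, 40, 1.6, -3.3, -2, 0, 40, 0, 0, -1, 0, 40, 0, 0, 0, 0, 40, 0, 0, 0, 0, 40, 0, 0, 0, 0, 40, 0, 0, 0, 0, 40, 0, 0, 0, 0]}}

```text
clock: 2.1
position: [0.4841, -0.0188, 0.1521]
ee_rot: [0.001, 0.676, 0.737, 0.0]
contact_force: [0.0, -0.2, 0.2]
width: 0.0338
```

Run:
```python
from h import *
snap("top","t1",(270,150,470,300),4)
snap("side","s1",(200,120,460,315),3)
s=manip.get_state();p=s["position"];print(s["clock"],p,s["width"],s["ee_rot"],s["qpos"])
print(proj("top",[p]),proj("side",[p,[p[0],p[1],.097]]))
```

```text
2.2 [ 0.48400101 -0.01900368  0.15182546] 0.03434968502705977 [4.51071412e-04 6.76483612e-01 7.36457483e-01 3.09993362e-04] [-1.83051196e-01  2.01447032e-01  1.81903767e+00  5.12846903e-05
  1.12001428e+00 -2.67914832e-01]
[[352.36336418 271.84131261]] [[307.89455059 193.14401519]
 [308.662475   224.61008452]]
```

View pics/s1.png

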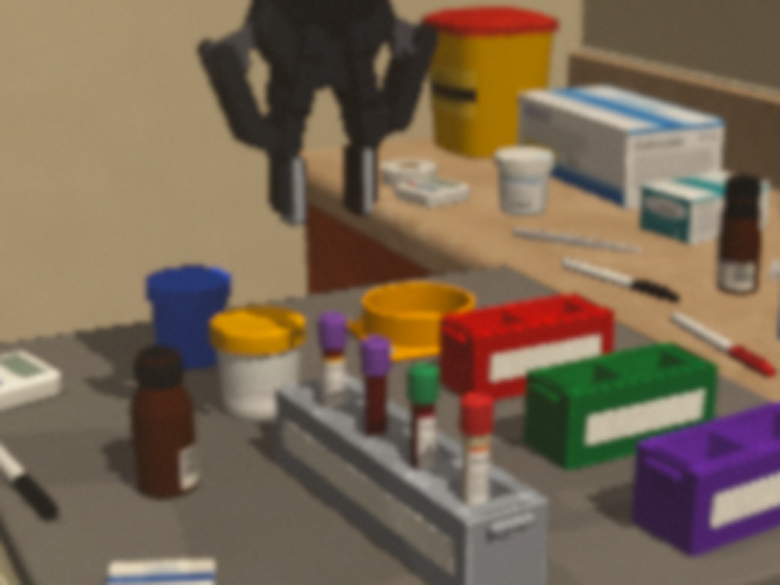

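View pics/t1.png

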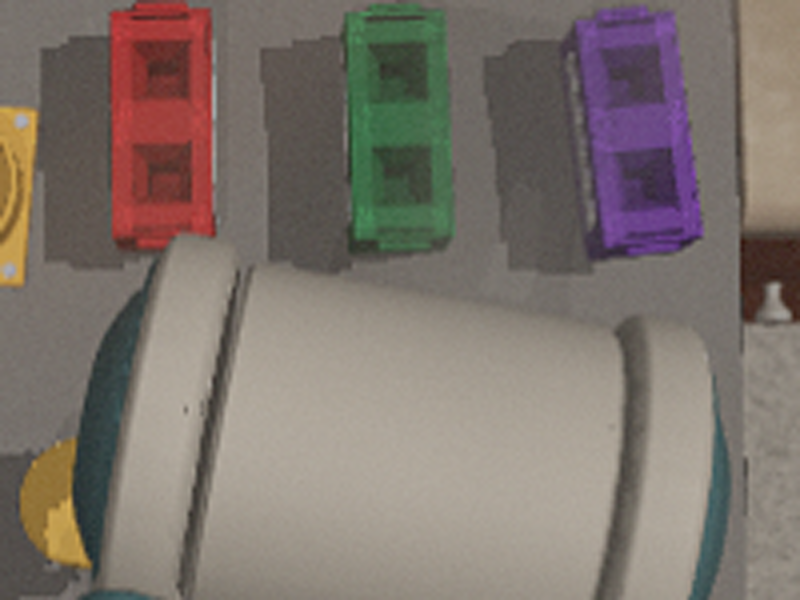

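Call:
{"name": "carry_out", "arguments": {"moves": [40, 0.2, -0.2, -2, 0, 40, 0, 0, -2, 0, 40, 0, 0, -2, 0, 40, 0, 0, -2, 0, 40, 0, 0, -1.5, 0, 40, 0, 0, 0, 0, 40, 0, 0, 0, 0, 10, 0, 0, 0, 0, 0, 0, 0, 0, 0, 0, 0, 0, 0, 0]}}

```text
clock: 3.2
position: [0.4868, -0.0216, 0.0574]
ee_rot: [0.001, 0.677, 0.736, 0.001]
contact_force: [0.1, 0.2, 2.5]
width: 0.0116
```

Run:
```python
from h import *
snap("side","s2",(240,150,480,315),3.3)
s=manip.get_state();p=s["position"];print(s["clock"],p,s["width"],s["contact_force"],s["moment"])
```

```text
3.25 [ 0.48684008 -0.02159704  0.05735048] 0.011561715648213686 [-0.45818965 -0.71179013  5.23543405] [0.02000735 0.05288007 0.00929597]
```

View pics/s2.png

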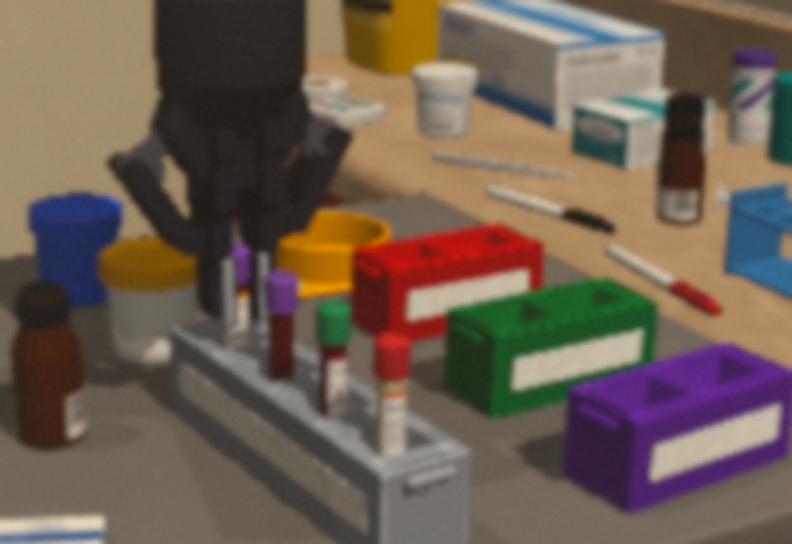

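Call:
{"name": "carry_out", "arguments": {"moves": [0, 0, 0, 0, 0, 0, 0, 0, 0, 0, 0, 0, 0, 0, 0, 0, 0, 0, 0, 0, 0, 0, 0, 0, 0, 0, 0, 0, 0, 0, 0, 0, 0, 0, 0, 0, 0, 0, 0, 0, 0, 0, 0, 0, 0, 0, 0, 0, 0, 0]}}

```text
clock: 4.25
position: [0.4868, -0.0216, 0.0573]
ee_rot: [0.001, 0.677, 0.736, 0.001]
contact_force: [-1.5, -0.7, 6.3]
width: 0.0117
```

Run:
```python
from h import *
s=manip.get_state();p=s["position"];print(s["clock"],p,s["width"],s["contact_force"],s["moment"])
im=cv2.imread("pics/s2_full.png")[205:275,285:385]
cv2.imwrite("pics/s2c.png",cv2.resize(im,None,fx=8,fy=8,interpolation=cv2.INTER_CUBIC))
print((proj("side",[[p[0],p[1],z] for z in(.057,.075,.097)])-[285,205])*8)
```

```text
4.25 [ 0.48684831 -0.02162454  0.05731884] 0.011689958189215111 [-1.48813822 -0.65946518  6.32741548] [0.00658532 0.03760714 0.02787157]
[[210.7318711  334.96306801]
 [208.906841   256.28517598]
 [206.65118146 158.42854653]]
```

View pics/s2c.png

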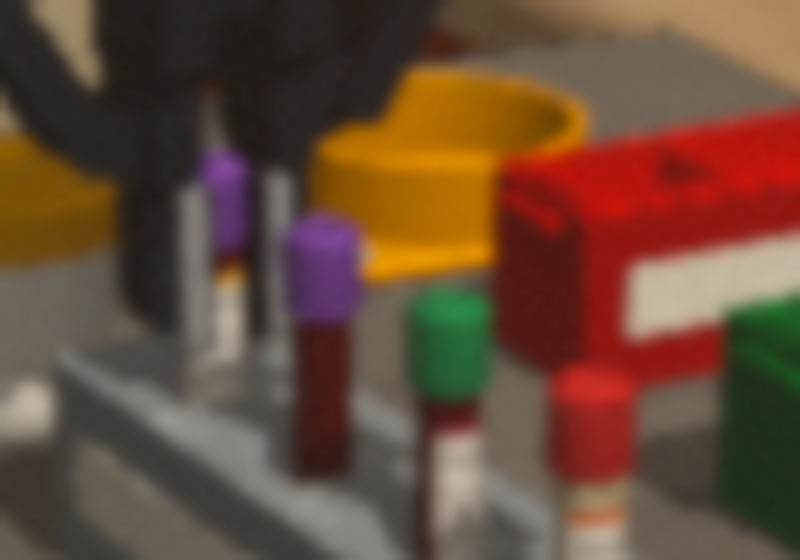

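The tube sits between the pads, and the 6 N upward force is most likely the swing-forward pressing it onto the well floor. I'll lift and check.

Call:
{"name": "carry_out", "arguments": {"moves": [0, 0, 0, 0.5, 0, 0, 0, 0, 1, 0, 0, 0, 0, 1.5, 0, 0, 0, 0, 1.5, 0, 0, 0, 0, 1.5, 0, 0, 0, 0, 1, 0, 0, 0, 0, 0.5, 0, 0, 0, 0, 0, 0, 0, 0, 0, 0, 0, 0, 0, 0, 0, 0]}}

```text
clock: 5.25
position: [0.4854, -0.0214, 0.1306]
ee_rot: [-0.001, 0.677, 0.736, -0.0]
contact_force: [-0.3, -0.4, -0.7]
width: 0.0116
```

Run:
```python
from h import *
s=manip.get_state();p=s["position"];print(s["clock"],p,s["width"],s["contact_force"],s["moment"])
snap("side","s3",(255,140,405,250),5.3)
print((proj("side",[[p[0],p[1],p[2]-.052],[p[0],p[1],p[2]+.019],[p[0],p[1],p[2]+.04]])-[255,140])*5.3)
```

```text
5.25 [ 0.4853627  -0.02137295  0.13062885] 0.011585130382211666 [-0.2881115  -0.40094495 -0.70271145] [-0.02508138 -0.06848477  0.04453681]
[[292.60202261 504.16913138]
 [287.56145262 289.71110719]
 [286.03624363 223.77496031]]
```

View pics/s3.png

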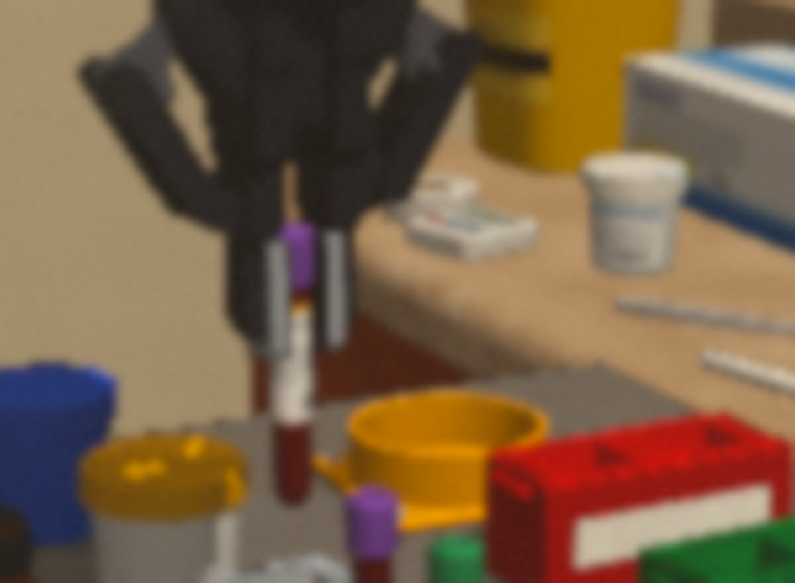

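Lifted cleanly: the foot is at (292,502) in the crop against a predicted (293,504), so it is upright and the side calibration matches the robot. The grasp and the side view both say the top-view positions need about +3 mm in x and −1 mm in y. Next, over to purple's far well.

Call:
{"name": "carry_out", "arguments": {"moves": [0, 2.5, 0, 0, 0, 0, 4, 0, 0, 0, 0, 4, 0, 0, 0, 0, 2.5, -3, 0, 0, 0, 2.5, -4, 0, 0, 0, 2.5, -4, 0, 0, 0, 1.8, -3.7, 0, 0, 0, 0, 0, 0, 0, 0, 0, 0, 0, 0, 0, 0, 0, 0, 0]}}

```text
clock: 6.3
position: [0.683, -0.1673, 0.1306]
ee_rot: [-0.001, 0.677, 0.736, -0.0]
contact_force: [0.3, 0.4, -0.4]
width: 0.0116
```

Run:
```python
from h import *
s=manip.get_state();p=s["position"];print(s["clock"],p,s["width"],s["contact_force"],s["moment"])
snap("side","s4",(395,150,515,310),5)
o=[395,150]
print("foot",(proj("side",[[p[0],p[1],p[2]-.052]])-o)*5)
c,sn=np.cos(.088),np.sin(.088)
for ctr in([.6590,-.1713],[.6562,-.1703]):
  q=[[ctr[0]+a*c-b*sn,ctr[1]+a*sn+b*c,.048] for a,b in((-.055,.024),(.055,.024),(.055,-.024),(-.055,-.024),(.025,0),(-.025,0))]
  print(((proj("side",q)-o)*5).round(0).tolist())
```

```text
6.3 [ 0.68297683 -0.16731918  0.13056733] 0.011596694839022398 [ 0.27427669  0.43811461 -0.40669418] [-1.89691887e-05 -3.10481951e-02  6.46909810e-02]
foot [[317.76553631 467.43996875]]
[[80.0, 584.0], [327.0, 514.0], [434.0, 561.0], [184.0, 638.0], [315.0, 556.0], [202.0, 589.0]]
[[71.0, 584.0], [318.0, 514.0], [426.0, 561.0], [174.0, 639.0], [307.0, 556.0], [193.0, 590.0]]
```

View pics/s4.png

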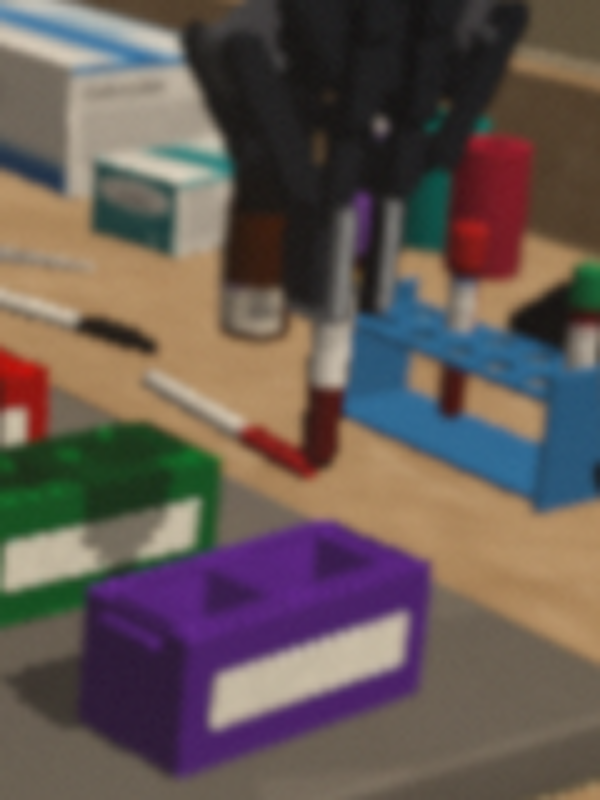

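Call:
{"name": "carry_out", "arguments": {"moves": [0, 0, -0.1, 0, 0, 0, 0, 0, -1, 0, 0, 0, 0, -1.5, 0, 0, 0, 0, -1, 0, 0, 0, 0, -1, 0, 0, 0, 0, -1, 0, 0, 0, 0, -1, 0, 0, 0, 0, -0.7, 0, 0, 0, 0, 0, 0, 0, 0, 0, 0, 0]}}

```text
clock: 7.35
position: [0.6841, -0.1695, 0.0593]
ee_rot: [0.0, 0.677, 0.736, 0.0]
contact_force: [0.1, -0.0, 0.6]
width: 0.0114
```

Run:
```python
from h import *
s=manip.get_state();p=s["position"];print(s["clock"],p,s["width"],s["contact_force"],s["moment"])
```

```text
7.35 [ 0.68405144 -0.16952283  0.05934529] 0.011369046253300282 [ 0.09513894 -0.03828144  0.64768981] [-0.01907963 -0.00895412 -0.00522871]
```

Call:
{"name": "carry_out", "arguments": {"moves": [0, 0, 0, -0.1, 0, 20, 0, 0, 0, 0, 32, 0, 0, 0, 0, 32, 0, 0, 0, 0, 32, 0, 0, 0.5, 0, 32, 0, 0, 1.5, 0, 32, 0, 0, 2, 0, 32, 0, 0, 2, 0, 32, 0, 0, 2, 0, 32, -3, 1.5, 0, 0]}}

```text
clock: 8.35
position: [0.6596, -0.1572, 0.1433]
ee_rot: [0.006, 0.677, 0.736, 0.003]
contact_force: [-0.2, 0.6, 1.1]
width: 0.0274
```

Call:
{"name": "carry_out", "arguments": {"moves": [40, -4, 2, 0, 0, 40, -4, 2, 0, 0, 40, -4, 2, 0, 0, 40, -3, 1.5, 0, 0, 40, -1.3, 1.1, 0, 0, 40, 0, 0, 0, 0, 40, 0, 0, 0, 0, 40, 0, 0, 0, 0, 40, 0, 0, 0, 0, 40, 0, 0, 0, 0]}}

```text
clock: 9.35
position: [0.4918, -0.069, 0.138]
ee_rot: [-0.0, 0.677, 0.736, -0.0]
contact_force: [0.2, 0.4, -0.3]
width: 0.0339
```

Run:
```python
from h import *
s=manip.get_state();p=s["position"];print(s["clock"],p,s["width"],s["contact_force"],s["moment"])
snap("side","s5",(285,140,475,282),4.2)
print((proj("side",[p,[p[0],p[1],.097]])-[285,140])*4.2)
```

```text
9.35 [ 0.4918382 -0.0689786  0.1380173] 0.033861054557729385 [ 0.20930719  0.38350518 -0.34359855] [ 0.01588184 -0.00379752 -0.04508311]
[[169.36144434 286.7370757 ]
 [170.55415766 389.67174624]]
```

View pics/s5.png

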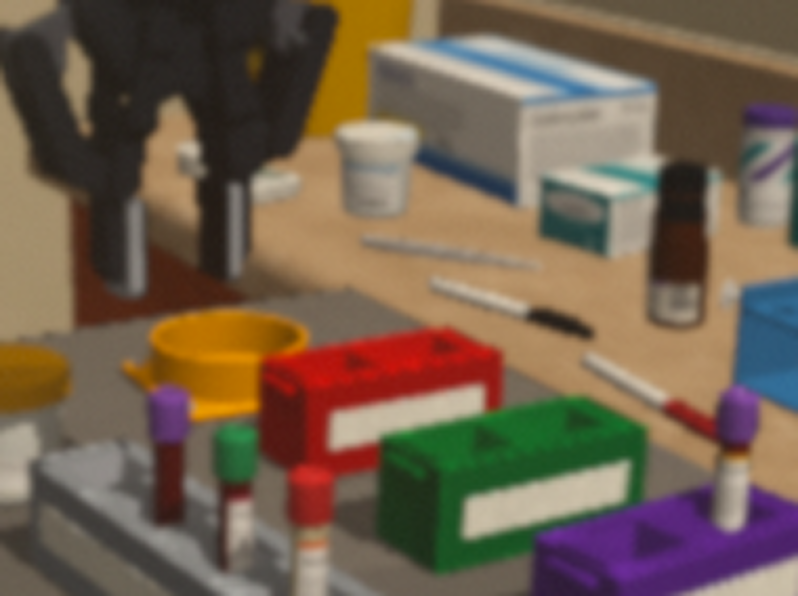

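Tube A stands in purple's far well, and the next cap top at (168,392) matches the prediction (170,390). Grasping it now.

Call:
{"name": "carry_out", "arguments": {"moves": [40, 0, 0, -2, 0, 40, 0, 0, -2, 0, 40, 0, 0, -2, 0, 40, 0, 0, -1.5, 0, 40, 0, 0, -0.5, 0, 40, 0, 0, 0, 0, 0, 0, 0, 0, 0, 0, 0, 0, 0, 0, 0, 0, 0, 0, 0, 0, 0, 0, 0, 0]}}

```text
clock: 10.4
position: [0.4915, -0.0686, 0.059]
ee_rot: [0.001, 0.677, 0.736, 0.0]
contact_force: [-0.1, -0.2, 1.5]
width: 0.012
```

Call:
{"name": "carry_out", "arguments": {"moves": [0, 0, 0, 0, 0, 0, 0, 0, 0.5, 0, 0, 0, 0, 1, 0, 0, 0, 0, 1.5, 0, 0, 0, 0, 1.5, 0, 0, 0, 0, 1.5, 0, 0, 0, 0, 1, 0, 0, 0, 0, 0.5, 0, 0, 0, 0, 0, 0, 0, 0, 0, 0, 0]}}

```text
clock: 11.4
position: [0.4905, -0.0683, 0.133]
ee_rot: [-0.0, 0.677, 0.736, -0.0]
contact_force: [-0.6, 0.6, -0.2]
width: 0.0115
```

Run:
```python
from h import *
s=manip.get_state();p=s["position"];print(s["clock"],p,s["width"],s["contact_force"],s["moment"])
o=[285,140]
print((proj("side",[[.684,-.1695,.097],[.684,-.1695,.048]])-o)*4.2)
snap("side","s6",(255,140,475,300),3.5)
print((proj("side",[[p[0],p[1],p[2]-.052]])-[255,140])*3.5)
```

```text
11.4 [ 0.49053133 -0.06834202  0.13296144] 0.011546574216712834 [-0.61114282  0.64817112 -0.17300234] [-0.00381365 -0.02152374  0.05865448]
[[739.03162603 390.91302131]
 [727.67030762 509.14913729]]
[[244.36078421 357.42444535]]
```

View pics/s6.png

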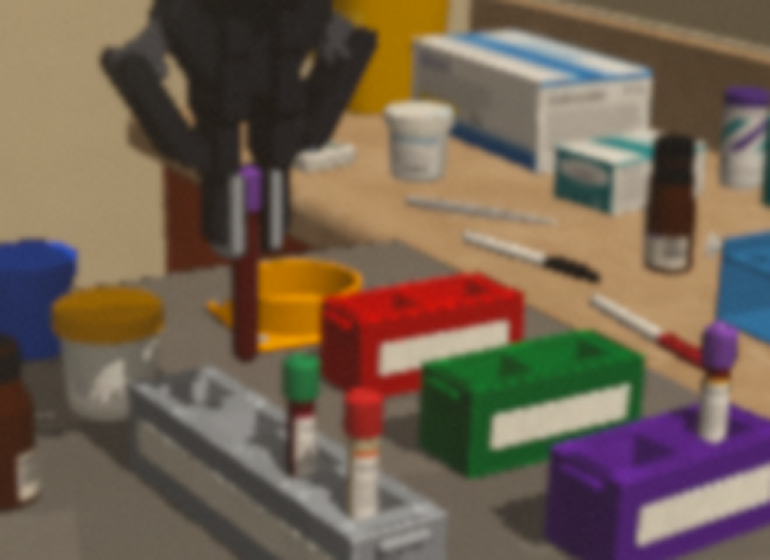

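Tube A's cap top matches the full-depth prediction, so it is seated. Tube B hangs upright with its foot at (243,360), predicted (244,357). On to the near purple well.

Call:
{"name": "carry_out", "arguments": {"moves": [0, 2, 0, 0, 0, 0, 4, 0, 0, 0, 0, 4, 0, 0, 0, 0, 2, -2, 0, 0, 0, 1, -3, 0, 0, 0, 1, -3, 0, 0, 0, 0.4, -2.5, 0, 0, 0, 0, 0, 0, 0, 0, 0, 0, 0, 0, 0, 0, 0, 0, 0]}}

```text
clock: 12.45
position: [0.6343, -0.1724, 0.1326]
ee_rot: [-0.001, 0.677, 0.736, -0.0]
contact_force: [0.3, 0.4, -0.6]
width: 0.0115
```

Call:
{"name": "carry_out", "arguments": {"moves": [0, 0, 0, -1, 0, 0, 0, 0, -1.5, 0, 0, 0, 0, -1, 0, 0, 0, 0, -1, 0, 0, 0, 0, -1, 0, 0, 0, 0, -1, 0, 0, 0, 0, -0.9, 0, 0, 0, 0, 0, 0, 0, 0, 0, 0, 0, 0, 0, 0, 0, 0]}}

```text
clock: 13.45
position: [0.6348, -0.1735, 0.0591]
ee_rot: [-0.0, 0.677, 0.736, -0.0]
contact_force: [0.2, -0.8, 0.2]
width: 0.0117
```

Call:
{"name": "carry_out", "arguments": {"moves": [15, 0, 0, -0.1, 0, 26, 0, 0, 0, 0, 26, 0, 0, 0, 0, 26, 0, 0, 0.5, 0, 26, 0, 0, 1.5, 0, 26, 0, 0, 2, 0, 26, 0, 0, 2, 0, 32, 0, 0, 2, 0, 40, -2, 0, 0, 0, 40, -4, 0.5, 0, 0]}}

```text
clock: 14.45
position: [0.5777, -0.1696, 0.1397]
ee_rot: [0.003, 0.677, 0.736, 0.001]
contact_force: [-0.6, 0.7, -0.0]
width: 0.0341
```

Call:
{"name": "carry_out", "arguments": {"moves": [40, -4, 0.5, 0, 0, 40, -2.5, 0, 0, 0, 40, -1, 0, 0, 0, 40, 0, 0, 0, 0, 40, 0, 0, 0, 0, 40, 0, 0, 0, 0, 40, 0, 0, 0, 0, 40, 0, 0, 0, 0, 40, 0, 0, 0, 0, 40, 0, 0, 0, 0]}}

```text
clock: 15.45
position: [0.5001, -0.1634, 0.1382]
ee_rot: [-0.0, 0.677, 0.736, 0.0]
contact_force: [-0.2, -0.3, 0.7]
width: 0.0341
```

Run:
```python
from h import *
s=manip.get_state();p=s["position"];print(s["clock"],p,s["width"],s["contact_force"],s["moment"])
snap("side","s7",(310,140,490,275),4.4)
print((proj("side",[p,[p[0],p[1],.097],[.6348,-.1738,.097]])-[310,140])*4.4)
```

```text
15.45 [ 0.50008828 -0.16342897  0.13816542] 0.03410755120437262 [-0.24755377 -0.31180065  0.67895862] [ 0.02855485 -0.05841129  0.00680579]
[[217.57557221 371.9305337 ]
 [215.77525507 490.97796036]
 [564.26947804 434.89521028]]
```

View pics/s7.png

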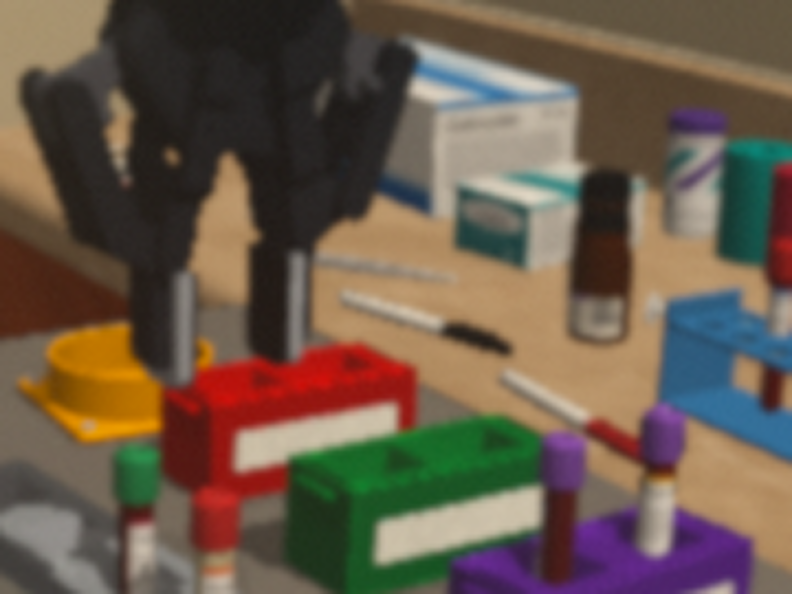

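Both purple tubes are seated (second cap at (563,436), predicted (564,435)). The red cap lines up as well, so I'll grasp it.

Call:
{"name": "carry_out", "arguments": {"moves": [40, 0, 0, -2, 0, 40, 0, 0, -2, 0, 40, 0, 0, -2, 0, 40, 0, 0, -1.5, 0, 40, 0, 0, -0.5, 0, 40, 0, 0, 0, 0, 0, 0, 0, 0, 0, 0, 0, 0, 0, 0, 0, 0, 0, 0, 0, 0, 0, 0, 0, 0]}}

```text
clock: 16.5
position: [0.5002, -0.1637, 0.0591]
ee_rot: [0.001, 0.677, 0.736, 0.0]
contact_force: [-1.5, -0.9, 3.1]
width: 0.0115
```

Call:
{"name": "carry_out", "arguments": {"moves": [0, 0, 0, 0, 0, 0, 0, 0, 0.5, 0, 0, 0, 0, 1, 0, 0, 0, 0, 1.5, 0, 0, 0, 0, 1.5, 0, 0, 0, 0, 1.5, 0, 0, 0, 0, 1, 0, 0, 0, 0, 0.5, 0, 0, 0, 0, 0, 0, 0, 0, 0, 0, 0]}}

```text
clock: 17.5
position: [0.4996, -0.1633, 0.1329]
ee_rot: [-0.0, 0.677, 0.736, -0.0]
contact_force: [-0.1, 0.6, -0.2]
width: 0.0118
```

Run:
```python
from h import *
print(proj("side",[[.6628,.0548,.048],[.6608,-.0575,.048],[.6594,-.1719,.048]]))
print(at("side",[[375.4,227.8],[405.3,242.1],[446.3,265.8]],.048))
```

```text
[[375.89224346 224.06011969]
 [407.23632023 241.8755677 ]
 [447.39698629 264.52603031]]
[[ 0.64995681  0.03557022  0.048     ]
 [ 0.65702125 -0.05683683  0.048     ]
 [ 0.65454473 -0.17510191  0.048     ]]
```

Call:
{"name": "carry_out", "arguments": {"moves": [0, 2, 0, 0, 0, 0, 4, 0, 0, 0, 0, 3, 2, 0, 0, 0, 2, 4, 0, 0, 0, 1.5, 4, 0, 0, 0, 1.3, 4, 0, 0, 0, 0, 4, 0, 0, 0, 0, 2.5, 0, 0, 0, 0, 1.3, 0, 0, 0, 0, 0, 0, 0]}}

```text
clock: 18.5
position: [0.6374, 0.0559, 0.1325]
ee_rot: [-0.001, 0.676, 0.737, -0.0]
contact_force: [-0.1, -0.6, -0.3]
width: 0.0112
```

Run:
```python
from h import *
s=manip.get_state();p=s["position"];print(s["clock"],p,s["width"],s["contact_force"],s["moment"])
snap("side","s8",(315,140,455,265),5)
o=[315,140];print("foot",(proj("side",[[p[0],p[1],p[2]-.0535]])-o)*5)
for ctr,a0 in(([.6628,.0548],.016),([.6608,-.0575],.041)):
  c,sn=np.cos(a0),np.sin(a0)
  q=[[ctr[0]+a*c-b*sn,ctr[1]+a*sn+b*c,.048] for a,b in((-.055,.024),(.055,.024),(.055,-.024),(-.055,-.024),(.025,0),(-.025,0))]
  print(((proj("side",q)-o)*5).round(0).tolist())
```

```text
18.5 [0.63742049 0.05592722 0.13250051] 0.011249822113527269 [-0.08633182 -0.64252941 -0.34098066] [ 0.02576034 -0.03435145 -0.01466357]
foot [[249.86137616 354.49898842]]
[[156.0, 424.0], [385.0, 384.0], [451.0, 416.0], [216.0, 460.0], [356.0, 411.0], [251.0, 430.0]]
[[298.0, 516.0], [538.0, 465.0], [622.0, 503.0], [375.0, 559.0], [516.0, 497.0], [405.0, 522.0]]
```

View pics/s8.png

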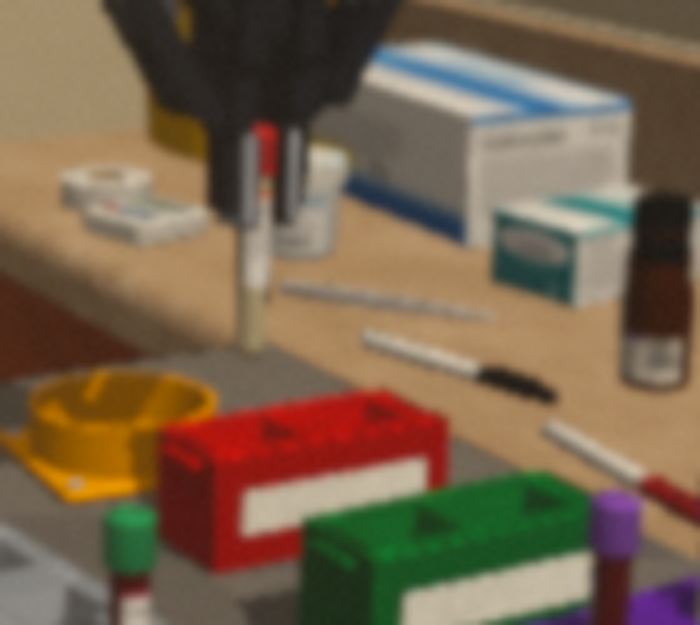

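Red's corners match the model within about 1 px sideways, the same small vertical bias as purple, so I'll go down.

Call:
{"name": "carry_out", "arguments": {"moves": [0, 0, 0, -1, 0, 0, 0, 0, -1.5, 0, 0, 0, 0, -1, 0, 0, 0, 0, -1, 0, 0, 0, 0, -1, 0, 0, 0, 0, -1, 0, 0, 0, 0, -0.9, 0, 0, 0, 0, 0, 0, 0, 0, 0, 0, 0, 0, 0, 0, 0, 0]}}

```text
clock: 19.55
position: [0.6379, 0.0546, 0.0593]
ee_rot: [0.0, 0.677, 0.736, -0.0]
contact_force: [0.0, 0.4, -0.8]
width: 0.0115
```

Call:
{"name": "carry_out", "arguments": {"moves": [15, 0, 0, -0.1, 0, 26, 0, 0, 0, 0, 26, 0, 0, 0, 0, 26, 0, 0, 0.5, 0, 26, 0, 0, 1.5, 0, 26, 0, 0, 2, 0, 26, 0, 0, 2, 0, 32, 0, 0, 2, 0, 40, -2, -2, 0, 0, 40, -3, -3.7, 0, 0]}}

```text
clock: 20.55
position: [0.5898, -0.0015, 0.1397]
ee_rot: [0.002, 0.676, 0.737, 0.002]
contact_force: [0.2, -1.3, 0.2]
width: 0.034
```

Call:
{"name": "carry_out", "arguments": {"moves": [40, -3, -3.7, 0, 0, 40, -3, -3.7, 0, 0, 40, -2, -2.5, 0, 0, 40, -1.2, -1.4, 0, 0, 40, 0, 0, 0, 0, 40, 0, 0, 0, 0, 40, 0, 0, 0, 0, 40, 0, 0, 0, 0, 40, 0, 0, 0, 0, 40, 0, 0, 0, 0]}}

```text
clock: 21.55
position: [0.4963, -0.115, 0.1382]
ee_rot: [-0.0, 0.676, 0.737, 0.0]
contact_force: [-0.1, -0.1, 1.5]
width: 0.0343
```

Call:
{"name": "carry_out", "arguments": {"moves": [40, 0, 0, -2, 0, 40, 0, 0, -2, 0, 40, 0, 0, -2, 0, 40, 0, 0, -1.5, 0, 40, 0, 0, -0.5, 0, 40, 0, 0, 0, 0, 0, 0, 0, 0, 0, 0, 0, 0, 0, 0, 0, 0, 0, 0, 0, 0, 0, 0, 0, 0]}}

```text
clock: 22.55
position: [0.4962, -0.1157, 0.059]
ee_rot: [0.001, 0.677, 0.736, 0.0]
contact_force: [-0.4, -0.3, 3.5]
width: 0.0117
```

Call:
{"name": "carry_out", "arguments": {"moves": [0, 0, 0, 0, 0, 0, 0, 0, 0.5, 0, 0, 0, 0, 1, 0, 0, 0, 0, 1.5, 0, 0, 0, 0, 1.5, 0, 0, 0, 0, 1.5, 0, 0, 0, 0, 1, 0, 0, 0, 0, 0.5, 0, 0, 0, 0, 0, 0, 0, 0, 0, 0, 0]}}

```text
clock: 23.55
position: [0.4956, -0.1153, 0.1329]
ee_rot: [-0.0, 0.677, 0.736, -0.0]
contact_force: [0.5, -0.8, -1.3]
width: 0.0115
```

Call:
{"name": "carry_out", "arguments": {"moves": [0, 2, 0, 0, 0, 0, 4, 0, 0, 0, 0, 3, 1.5, 0, 0, 0, 2, 1.5, 0, 0, 0, 2, 1.5, 0, 0, 0, 1, 1.2, 0, 0, 0, 0, 0, 0, 0, 0, 0, 0, 0, 0, 0, 0, 0, 0, 0, 0, 0, 0, 0, 0]}}

```text
clock: 24.55
position: [0.635, -0.0592, 0.1335]
ee_rot: [-0.0, 0.677, 0.736, -0.0]
contact_force: [-0.4, -0.3, -1.0]
width: 0.0115
```

Call:
{"name": "carry_out", "arguments": {"moves": [0, 0, 0, -1, 0, 0, 0, 0, -1.5, 0, 0, 0, 0, -1, 0, 0, 0, 0, -1, 0, 0, 0, 0, -1, 0, 0, 0, 0, -1, 0, 0, 0, 0, -0.9, 0, 0, 0, 0, 0, 0, 0, 0, 0, 0, 0, 0, 0, 0, 0, 0]}}

```text
clock: 25.55
position: [0.6361, -0.0584, 0.0593]
ee_rot: [0.0, 0.677, 0.736, 0.0]
contact_force: [-0.1, -0.2, -1.0]
width: 0.0118
```

Call:
{"name": "carry_out", "arguments": {"moves": [15, 0, 0, -0.1, 0, 26, 0, 0, 0, 0, 26, 0, 0, 0, 0, 26, 0, 0, 0.5, 0, 26, 0, 0, 1.5, 0, 26, 0, 0, 2, 0, 26, 0, 0, 2, 0, 40, 0, 0, 2, 0, 70, -2, 2, 0, 0, 100, -3, 3, 0, 0]}}

```text
clock: 26.55
position: [0.5878, -0.0094, 0.1396]
ee_rot: [0.002, 0.678, 0.735, 0.001]
contact_force: [-0.7, 0.9, 0.8]
width: 0.062
```

Call:
{"name": "carry_out", "arguments": {"moves": [100, -3, 3, 0, 0, 100, -3, 3, 0, 0, 100, -2.5, 2.5, 0, 0, 100, -1.9, 1.3, 0, 0, 100, 0, 0, -1, 0, 100, 0, 0, -2, 0, 100, 0, 0, -2, 0, 100, 0, 0, 0, 0, 100, 0, 0, 0, 0, 100, 0, 0, 0, 0]}}

```text
clock: 27.55
position: [0.4832, 0.0892, 0.0891]
ee_rot: [0.001, 0.677, 0.736, 0.001]
contact_force: [0.1, 0.9, 0.8]
width: 0.0854
```

Run:
```python
from h import *
s=manip.get_state();p=s["position"];print(s["clock"],p,s["width"],s["contact_force"],s["moment"])
snap("side","s9",(225,130,485,290),3)
o=[225,130];print("tcp,lid,red,green",((proj("side",[p,[p[0],p[1],.062],[.6379,.0546,.097],[.6361,-.0584,.097]])-o)*3).round(0).tolist())
q=[[p[0]+.031*np.cos(a),p[1]+.031*np.sin(a),z] for z in(.062,.048) for a in np.linspace(0,6.28,40)]
c=(proj("side",q)-o)*3;print(c.min(0),c.max(0))
```

```text
27.55 [0.48322097 0.08923308 0.08909783] 0.08542375493997761 [0.1463937  0.93842906 0.77060791] [-0.08400754 -0.03594807 -0.0271376 ]
tcp,lid,red,green [[181.0, 247.0], [183.0, 288.0], [422.0, 217.0], [517.0, 265.0]]
[134.50885652 272.28426512] [232.29510612 325.08333131]
```

View pics/s9.png

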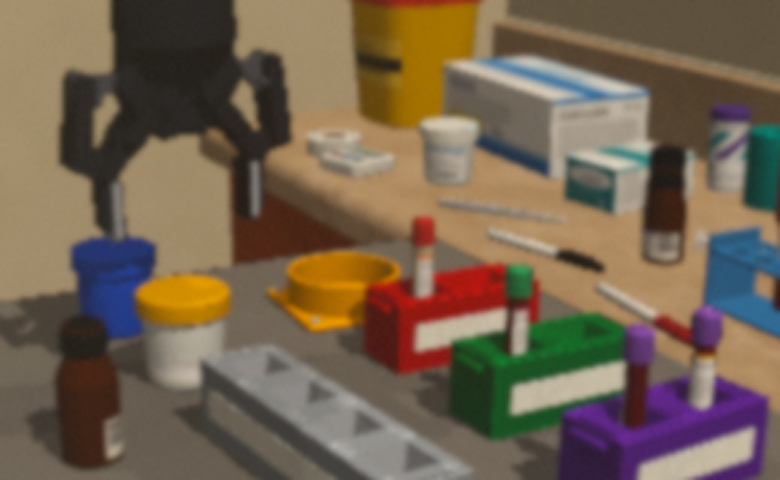

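Red and green cap tops (424,218) and (518,266) match their seated predictions. The lid spans 135–231 against a predicted 134–232, so I'll go down and grip the pot.

Call:
{"name": "carry_out", "arguments": {"moves": [100, 0, 0, -2, 0, 100, 0, 0, -2, 0, 100, 0, 0, -1.5, 0, 100, 0, 0, -0.5, 0, 100, 0, 0, 0, 0, 90, 0, 0, 0, 0, 80, 0, 0, 0, 0, 65, 0, 0, 0, 0, 50, 0, 0, 0, 0, 50, 0, 0, 0, 0]}}

```text
clock: 28.6
position: [0.4827, 0.0896, 0.0294]
ee_rot: [0.001, 0.677, 0.736, 0.001]
contact_force: [-0.8, 0.4, 6.2]
width: 0.0611
```

Call:
{"name": "carry_out", "arguments": {"moves": [50, 0, 0, 0, 0, 50, 0, 0, 0, 0, 50, 0, 0, 0.5, 0, 50, 0, 0, 1, 0, 50, 0, 0, 1.5, 0, 50, 0, 0, 1.5, 0, 50, 0, 0, 0.5, 0, 50, 0, 0, 0, 0, 50, 0, 0, 0, 0, 50, 0, 0, 0, 0]}}

```text
clock: 29.6
position: [0.4813, 0.0895, 0.0777]
ee_rot: [-0.0, 0.677, 0.736, -0.0]
contact_force: [-0.5, -0.9, -0.7]
width: 0.0609
```

Run:
```python
from h import *
s=manip.get_state();p=s["position"];print(s["clock"],p,s["width"],s["contact_force"],s["moment"])
snap("side","s10",(225,130,425,280),1)
im=cv2.imread("pics/s10_full.png");b,g,r=[im[:,:,i].astype(int) for i in range(3)]
m=((r>150)&(g>90)&(b<80)).astype(np.uint8)
n,l,st,c=cv2.connectedComponentsWithStats(m)
for i in range(1,n):
    if st[i,4]>60: print(st[i],c[i])
print(proj("side",[[p[0],p[1],z] for z in(.062,.1)]))
```

```text
29.6 [0.481311   0.08951974 0.07770669] 0.060916315588878674 [-0.48565294 -0.88817193 -0.69907134] [-0.1048075  -0.00599388  0.00627708]
[356 131  29  43 727] [368.60110041 148.30674003]
[272 198  29  15 366] [286.06284153 204.74043716]
[563 206  13   8  78] [570.01282051 208.83333333]
[321 214  33  27 519] [335.02312139 225.21965318]
[[285.07179977 225.95311997]
 [284.2582033  206.87128912]]
```

Call:
{"name": "carry_out", "arguments": {"moves": [50, 1, 1, 1, 0, 50, 2, 1.5, 0.5, 0, 50, 3, 1.5, 0, 0, 50, 3, 1.5, 0, 0, 50, 3, 1.5, 0, 0, 50, 2, 0.7, 0, 0, 50, 1.5, 0, 0, 0, 50, 0, 0, 0, 0, 50, 0, 0, 0, 0, 50, 0, 0, 0, 0]}}

```text
clock: 30.65
position: [0.6354, 0.1663, 0.0928]
ee_rot: [-0.001, 0.677, 0.736, -0.001]
contact_force: [-0.1, -0.3, 0.0]
width: 0.0611
```

Call:
{"name": "carry_out", "arguments": {"moves": [50, 0, 0, -1, 0, 50, 0, 0, -1, 0, 50, 0, 0, -1, 0, 50, 0, 0, -1, 0, 50, 0, 0, -0.8, 0, 50, 0, 0, -0.3, 0, 50, 0, 0, -0.3, 0, 50, 0, 0, 0, 0, 50, 0, 0, 0, 0, 50, 0, 0, 0, 0]}}

```text
clock: 31.65
position: [0.6373, 0.1666, 0.0398]
ee_rot: [0.0, 0.677, 0.736, 0.0]
contact_force: [0.3, -0.1, -0.8]
width: 0.0611
```

Call:
{"name": "carry_out", "arguments": {"moves": [50, 0, 0, -0.2, 0, 50, 0, 0, -0.2, 0, 50, 0, 0, 0, 0, 50, 0, 0, 0, 0, 50, 0, 0, 0, 0, 50, 0, 0, 0, 0, 50, 0, 0, 0, 0, 50, 0, 0, 0, 0, 50, 0, 0, 0, 0, 50, 0, 0, 0, 0]}}

```text
clock: 32.65
position: [0.6371, 0.1666, 0.0355]
ee_rot: [0.0, 0.677, 0.736, 0.0]
contact_force: [0.0, 0.7, 3.6]
width: 0.0613
```

A slight upward force (3.6 N) shows the pot resting on the base. I'll open, lift and back away.

Call:
{"name": "carry_out", "arguments": {"moves": [70, 0, 0, 0, 0, 85, 0, 0, 0, 0, 100, 0, 0, 0, 0, 100, 0, 0, 0, 0, 100, 0, 0, 0.5, 0, 100, 0, 0, 1.5, 0, 100, 0, 0, 2.5, 0, 100, 0, 0, 4, 0, 100, 0, 0, 4, 0, 100, 0, 0, 2, 0]}}

```text
clock: 33.65
position: [0.6386, 0.1668, 0.1848]
ee_rot: [0.002, 0.677, 0.736, 0.002]
contact_force: [0.6, -0.0, 0.3]
width: 0.0853
```

Call:
{"name": "carry_out", "arguments": {"moves": [100, -3, 3, 0, 0, 100, -3, 3, 0, 0, 100, -3, 3, 0, 0, 100, -3, 3, 0, 0, 100, -3, 3, 0, 0, 100, -3, 3, 0, 0, 100, -3, 3, 0, 0, 100, 0, 0, 0, 0, 100, 0, 0, 0, 0, 100, 0, 0, 0, 0]}}

```text
clock: 34.65
position: [0.4276, 0.376, 0.1805]
ee_rot: [0.0, 0.677, 0.736, 0.0]
contact_force: [-0.1, 0.8, 0.3]
width: 0.0854
```

Run:
```python
from h import *
s=manip.get_state();p=s["position"];print(s["clock"],p,s["width"],s["contact_force"])
snap("top","t9_",(190,125,460,340),1)
snap("side","s11",(220,170,485,310),1)
a=cv2.imread("pics/t9__full.png")[125:340,190:460];b=cv2.imread("pics/s11_full.png")[170:310,220:490]
a=cv2.resize(a,None,fx=1.45,fy=1.45,interpolation=cv2.INTER_CUBIC);b=cv2.resize(b,None,fx=2.9,fy=2.9,interpolation=cv2.INTER_CUBIC)
c=np.zeros((600,800,3),np.uint8);c[:b.shape[0]//1][:min(406,b.shape[0])]=0
b2=b[:400,:783];c[:b2.shape[0],:b2.shape[1]]=b2
a2=cv2.resize(cv2.imread("pics/t9__full.png")[128:340,192:460],(253,198));c[402:600,:253]=a2
a3=cv2.resize(cv2.imread("pics/t9__full.png")[145:225,225:455],None,fx=2.3,fy=2.3);c[410:410+a3.shape[0],260:260+a3.shape[1]]=a3
cv2.imwrite("pics/fin.png",c)
q=lambda x,y,z,rr:(proj("side",[[x+rr*np.cos(t),y+rr*np.sin(t),z] for t in np.linspace(0,6.28,40)])-[220,170])*2.9
e=q(.6371,.1666,.068,.031);print(e.min(0),e.max(0))
print((proj("side",[[.396,.004,.085],[.684,-.1695,.097],[.6348,-.1738,.097],[.6379,.0546,.097],[.6361,-.0584,.097]])-[220,170])*2.9)
```

```text
34.65 [0.42763379 0.37604695 0.18051364] 0.08540609809659466 [-0.05592213  0.83327918  0.31671765]
[304.6227953   83.18995616] [387.0722229  106.02296947]
[[101.42684883 189.43704572]
 [698.78374178 182.91613376]
 [632.90488325 199.6354795 ]
 [422.48655916  93.51618706]
 [514.04842832 139.82017625]]
```

View pics/fin.png

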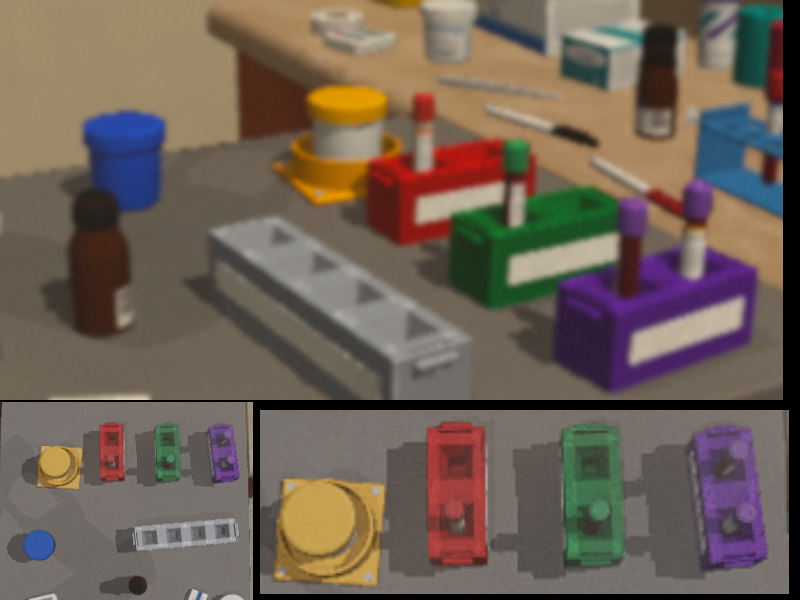

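```bash
python3 -c "
from rig import manip
print(manip.sign_off())"
```

```text
the job is handed in; nothing more can be done
None
```

The job is done and handed in at about 35 s of the 104 s allowed. Both purple tubes are in the purple rack, the red tube is in the red rack, the green tube is in the green rack, and the yellow-lidded pot is in its holder. Everything is released, with the gripper open and well clear.

- **Tubes:** in the last pictures all four stand upright. Cap tops are within about 1–2 px of where fully seated tubes should appear.
- **Pot:** it stands upright inside the collar. Its lid appears about 2 px lower than predicted, the same small vertical bias seen on the racks.
- **Brown bottle:** it was never touched and looks unmoved.
- **Forces:** the highest reading after any move was about 6 N, from the pads pressing down as they closed.

Two checks disagreed:

- **Camera positions:** the top camera's positions were about 3 mm off in x and 1 mm off in y from the side camera and the robot, so I corrected for that.
- **Finger width:** it read about 11.6 mm on the tubes instead of the 13–16 mm expected. The grip held each time, but I found no sure cause.

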